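# Sort the offcut canisters by weight and dock the tray

## Robot

A 6-joint arm with a two-finger parallel gripper is mounted at the origin on the work surface. World frame = base frame: x ahead of the robot, y to its left, z up, the work surface at z = 0. Lengths are in m, angles in rad, forces in N, time in s.
With the tool pointing down it reaches from about 0.325 to 0.925 m from the base axis. Payload 3.1 kg.
Tool frame: the origin (TCP) lies midway between the tips of the shut fingers; the grasp point (between the pads) lies 19 mm behind it; z points along the fingers, y is the line along which they close (so a half turn about z gives the same grasp; the last joint's range is limited). The gripper opens to 85 mm and grips with 20 to 120 N. Pads are 22 mm wide; open, the fingers measure 114 mm over their backs; the gripper's body (76 mm by 85 mm) begins 54 mm behind the grasp point. The pads swing forward as they close: fully open they stand 13 mm farther back than shut.
Start: joints at [1.218, 0.217, 1.613, -0, 1.311, -0.112], TCP at [0.149, 0.607, 0.231] pointing down, gripper open.
Joint ranges: [-2.75, 2.75], [-0.78, 2.1], [0.31, 2.55], [-1.13, 4.27], [0.13, 2.63], [-2.58, 2.58]. Speed limits (rad/s): [2.79, 2.79, 3.14, 3.14, 3.14, 3.14].

## Interface

Orientations are given as a unit quaternion [w, x, y, z].
In Python, from bench import robot gives the robot as it stands. The module is installed in compiled form; this text tells all that it offers.
- The arm moves only by the tool play_rows, never from a script. Its arguments are lists of equal length, an entry for each row: "offset": the shift along the world's x, y, z in mm, a list of three; "yaw": the turn about the world's z in rad. In form: {"offset": [[dx, dy, dz], ...], "yaw": [yaw, ...]}. A call has 1 to 20 rows; each row is the pose to reach, as a shift and turn from the pose commanded when the call began; what a row does not reach only later rows make up. A row lasts 1/12 s, in which the tool goes at most 41.7 mm and 7.16 degrees, less where a joint would pass 70% of its speed; a pose out of reach is approached as far as the arm can. A call with a gripper value outside its range is refused whole. "gripper" is the opening in per cent of the stroke, from 0 (shut) to 100 (fully open), set as the call begins (left out, the last holds). The fingers move at their own pace and stop on an object; "squeeze" is the grip in N (left out, the last holds). Time passes only in rows, so rows that repeat a pose let the fingers close. It gives the time, the measured TCP pose, the force, the opening and the grip force at its end, in the units of the state.
- robot.state(): the state, without advancing time (a new reading comes with each control period).
- robot.camera(name): name is "scene" or "top" or "wrist"; returns a dict with "frame" (480x640x3 uint8, blue, green, red), "fx", "fy", "cx", "cy" (pixels), "k1" (the pictures are not rectified: a ray, as slopes to the right and down, at radius r is drawn at 1 + k1 r^2 times it, then the intrinsics apply), "rvec" (rotation vector, rad) and "tvec" (3), from world to camera coordinates, as OpenCV has them. Camera axes: x right, y down, z forward; pixel columns grow to the right and rows downward; lengths in m; the calibration is good to about 2 mm. A picture is of the moment at which its call begins. There is no depth.
- robot.sign_off(): hands the job in; it is judged then, once.
The state is a dict: "t": time; "joint_pos": joint angles; "joint_vel": joint speeds; "effort": joint torques, N m; "ee_pos": TCP position; "eef_rot": TCP orientation; "wrist_force": force on the tool from outside, world axes, zero at the start; "moment": the same for the moment, N m; "opening": finger opening in m; "grasp_force": force on a finger pad.
Only numpy, scipy, OpenCV 4.12 (cv2) and the standard library are available. Lean on these libraries where they do the work, as an engineer would, in place of code of your own. Each camera call takes 0.05 s, during which the arm holds its last target. There are 200 camera calls.

## Task

Draw the sliding tray out towards you until it meets its stop, then feel the weight of every canister by lifting it off the stand by its handle: stand those heavier than half a kilo in the tray and the lighter ones on the rubber mat, all upright (one within 70 g of half a kilo may go either way). When every canister is off the stand, slide the tray fully home against its far stop without ever slamming it, and leave the other things on the bench alone.

Things in the scene. Friction and masses are not known exactly. Their poses are not given: they have to be found in the camera images.
- can1: Closed steel canister with a handle; all look alike, some may be absent; total mass 0.2 to 0.85 kg. 68 mm diameter, 62 mm to its lid's top. Origin: centre of its underside; z up. Handle: fixed wooden bar, 12 mm wide (x) and 12 mm high, 60 mm long along the canister's y, on straps at y = +-27 mm; bar centre 95 mm above the origin, 27 mm free under it
- can2: Closed steel canister with a handle; all look alike, some may be absent; total mass 0.2 to 0.85 kg. 68 mm diameter, 62 mm to its lid's top. Origin: centre of its underside; z up. Handle: fixed wooden bar, 12 mm wide (x) and 12 mm high, 60 mm long along the canister's y, on straps at y = +-27 mm; bar centre 95 mm above the origin, 27 mm free under it
- can3: Closed steel canister with a handle; all look alike, some may be absent; total mass 0.2 to 0.85 kg. 68 mm diameter, 62 mm to its lid's top. Origin: centre of its underside; z up. Handle: fixed wooden bar, 12 mm wide (x) and 12 mm high, 60 mm long along the canister's y, on straps at y = +-27 mm; bar centre 95 mm above the origin, 27 mm free under it
- can4: Closed steel canister with a handle; all look alike, some may be absent; total mass 0.2 to 0.85 kg. 68 mm diameter, 62 mm to its lid's top. Origin: centre of its underside; z up. Handle: fixed wooden bar, 12 mm wide (x) and 12 mm high, 60 mm long along the canister's y, on straps at y = +-27 mm; bar centre 95 mm above the origin, 27 mm free under it
- can5: Closed steel canister with a handle; all look alike, some may be absent; total mass 0.2 to 0.85 kg. 68 mm diameter, 62 mm to its lid's top. Origin: centre of its underside; z up. Handle: fixed wooden bar, 12 mm wide (x) and 12 mm high, 60 mm long along the canister's y, on straps at y = +-27 mm; bar centre 95 mm above the origin, 27 mm free under it
- can6: Closed steel canister with a handle; all look alike, some may be absent; total mass 0.2 to 0.85 kg. 68 mm diameter, 62 mm to its lid's top. Origin: centre of its underside; z up. Handle: fixed wooden bar, 12 mm wide (x) and 12 mm high, 60 mm long along the canister's y, on straps at y = +-27 mm; bar centre 95 mm above the origin, 27 mm free under it
- stand_deck (a point): Centre of the top face of the low fixed grey stand on which the canisters begin. Deck 220 mm (x) by 320 mm (y), 60 mm above the bench, with a lip 15 mm high all round
- tray (a joint): Travel of the sliding tray on its straight track, in m: 0 = drawn out against the stop at the robot's end (loading place), 0.13 = pushed fully home against the far stop. It slides stiffly (about 2.5 N) and stays where it is left; it rides level
- tray_floor (a point): Centre of the inner floor of the square aluminium sliding tray, 23 mm above the bench; inside 208 mm by 208 mm, wall 6 mm thick rising 21 mm above this floor. Axes: x along the track, pointing to the home end, z up. Moves with the tray
- tray_handle (a point): Top of the tray's handle: an upright steel post, 14 mm square with its sides along the tray's axes, 134 mm above the bench at its top and standing 108 mm tall, 134 mm from the tray's centre on the -x side (loading end). Same axes as tray_floor. Moves with the tray
- mat_top (a point): Centre of the top face of the fixed square black rubber mat, 220 mm by 220 mm, 5 mm above the bench; x and y along its edges
- wrench: Loose steel wrench, 160 mm, lying; bystander. Origin under its middle
- collar: Loose brass collar, 60 mm diameter, 22 mm high; bystander. Origin: centre of its underside
- scraper: Loose screwdriver-like hand scraper, 220 mm, lying; bystander
- oiler: Loose grey bottle, 54 mm diameter, 140 mm high, black cap; bystander. Origin: centre of its underside
- bell: Loose small bronze bell cymbal, 110 mm diameter, 31 mm high, lying dome up; bystander. Origin: centre of its underside
- slug: Loose upright brass slug, 40 mm diameter, 50 mm high; bystander. Origin: centre of its underside
There are look-alikes about, which are no part of the job. Leave any purple look-alike of the can4 alone.

How it is judged:
By the outcome, as a careful person would: the job done as asked, in the order asked, and still so for the second after the job is handed in, with the robot touching nothing.
Of can1, can2, can3, can4, can5, can6 only 4 to 5 are there at a start; the rules pass over those that are not, and their reading is None.
At some moment in a run one of can1, can2, can3, can4, can5, can6 may be knocked a few centimetres aside while the robot is not near it.
It also fails if it takes over 208 s, if anything falls off the work surface, if the arm or the gripper's body presses on something with over 40 N, if the wrist force passes 120 N, or if a joint passes its speed limit or range.

## Working session

There is one attempt and no reset: what is moved stays moved. The work goes in short steps, Python scripts to look and compute and a tool call to move; the robot and the scene stay as the last step left them, time stands still between calls to the robot, and variables do not carry over. Pictures are saved under pics/ and viewed, at most 14 in all, crops included, and the job is handed in when it is done.

Besides the shell and the picture viewer there is one more tool, called after ">>>" as a command line: name --pt "numbers of a row" for each row, then --argument value for the rest. play_rows: Moves the arm, as the interface text tells. Its arguments: {"type":"object","properties":{"offset":{"type":"array","items":{"type":"array","items":{"type":"number"}}},"yaw":{"type":"array","items":{"type":"number"}},"gripper":{"type":"number"},"squeeze":{"type":"number"}},"required":["offset","yaw"]}

```bash
mkdir -p pics
cat > h.py <<'E'
import numpy as np, cv2
from bench import robot
def K(c): return np.array([[c['fx'],0,c['cx']],[0,c['fy'],c['cy']],[0,0,1.]])
def ray(c,px):
    R,_=cv2.Rodrigues(np.array(c['rvec'],float)); t=np.array(c['tvec'],float).ravel()
    d=np.array([(px[0]-c['cx'])/c['fx'],(px[1]-c['cy'])/c['fy']]); u=d.copy()
    for _ in range(20): u=d/(1+c['k1']*(u@u))
    return -R.T@t, R.T@np.array([u[0],u[1],1])
def onz(c,px,z):
    o,d=ray(c,px); return (o+d*(z-o[2])/d[2]).round(4)
def proj(c,P):
    R,_=cv2.Rodrigues(np.array(c['rvec'],float)); p=R@np.array(P,float)+np.array(c['tvec'],float).ravel()
    u=p[:2]/p[2]; u=u*(1+c['k1']*(u@u)); return np.array([u[0]*c['fx']+c['cx'],u[1]*c['fy']+c['cy']]).round(1)
def shot(n,f):
    c=robot.camera(n); cv2.imwrite('pics/'+f+'.png',c['frame'])
    import pickle; pickle.dump(c,open('pics/'+f+'.pkl','wb')); return c
def load(f):
    import pickle; return pickle.load(open('pics/'+f+'.pkl','rb'))
E
python3 - <<'E'
from h import *
for n in ['top','scene']:
    c=shot(n,n+'0'); print(n,c['fx'],c['k1'],ray(c,(320,240)))
print(robot.state())
E
```

```text
top 446.664627162995 0.022345559046063515 (array([ 0.47305106, -0.04362995,  1.00323559]), array([ 0.10919141,  0.03105524, -0.99354694]))
scene 437.7602825601155 -0.09491150753659054 (array([1.42101783, 0.26205722, 0.71798153]), array([-0.78851039, -0.2623517 , -0.55641132]))
{'t': 0.1, 'joint_pos': array([ 1.21778468e+00,  2.17703037e-01,  1.61479750e+00,  2.15796336e-05,
        1.31131775e+00, -1.12231555e-01]), 'joint_vel': array([ 0.0002926 , -0.00108293, -0.00422704,  0.0003764 ,  0.00048338,
       -0.0010687 ]), 'effort': array([-1.08236454e-03, -3.98070753e+01, -3.04970169e+01, -1.92197954e-04,
        4.18792537e-03, -1.48001999e-05]), 'ee_pos': array([0.14876855, 0.60626514, 0.23007133]), 'eef_rot': array([-2.66682014e-04,  1.20102124e-01,  9.92760919e-01, -1.08044187e-03]), 'wrist_force': array([ 0.65379496, -0.08120697,  0.14360001]), 'moment': array([0.01167711, 0.00728425, 0.06750492]), 'grasp_force': 0.0, 'opening': 0.08566211866362307}
```

View pics/top0.png

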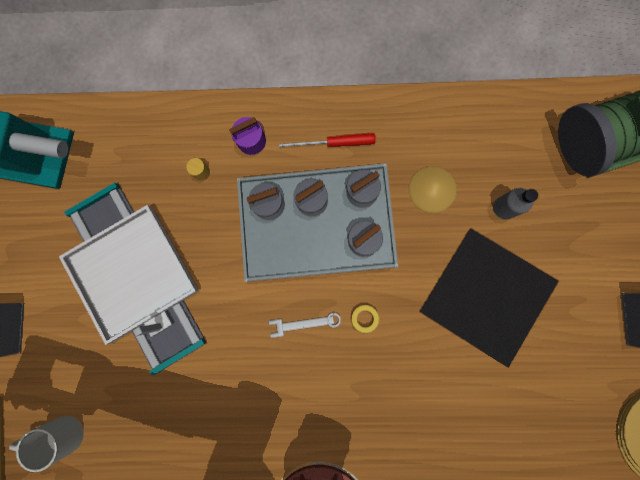

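View pics/scene0.png

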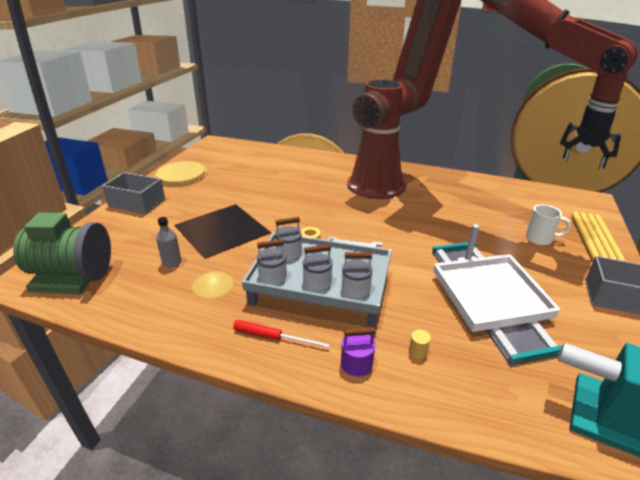

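The top view shows four canisters on the stand at about (265,198), (311,196), (364,187) and (366,237). The purple look-alike is at (247,133), the tray at (128,275) with its post near (152,323), and the mat at (488,298).

Run:
```python
from h import *
c=load('top0'); f=c['frame']; hsv=cv2.cvtColor(f,cv2.COLOR_BGR2HSV)
# handle bars: brown within stand interior
roi=np.zeros(f.shape[:2],np.uint8); cv2.fillPoly(roi,[np.array([[236,176],[388,163],[398,268],[246,282]])],255)
m=((hsv[...,0]<25)&(hsv[...,1]>90)&(hsv[...,2]<190)).astype(np.uint8)*255&roi
m=cv2.morphologyEx(m,cv2.MORPH_OPEN,np.ones((2,2)))
cs,_=cv2.findContours(m,0,2)
for k in cs:
    if cv2.contourArea(k)<60: continue
    r=cv2.minAreaRect(k); b=cv2.boxPoints(r)
    i=np.argsort([np.linalg.norm(b[j]-b[(j+1)%4]) for j in range(4)])
    e1=(b[i[0]]+b[(i[0]+1)%4])/2; e2=(b[i[1]]+b[(i[1]+1)%4])/2
    p,q=onz(c,e1,.159),onz(c,e2,.159); v=q-p
    print('bar px',np.round(r[0]),'xy',((p+q)/2)[:2].round(4),'len',np.linalg.norm(v).round(3),'bar dir rad',(np.arctan2(v[1],v[0])%np.pi).round(3))
def quad(mask,z,name):
    cs,_=cv2.findContours(mask,0,2); k=max(cs,key=cv2.contourArea)
    r=cv2.minAreaRect(cv2.convexHull(k)); P=np.array([onz(c,p,z)[:2] for p in cv2.boxPoints(r)])
    print(name,P.mean(0).round(4),P.tolist(),[np.linalg.norm(P[j]-P[(j+1)%4]).round(3) for j in range(4)])
mm=(hsv[...,2]<45).astype(np.uint8)*255; mm[:, :415]=0; mm[:,560:]=0; mm[:228]=0; mm[370:]=0
quad(mm,.005,'mat')
tm=((hsv[...,1]<40)&(hsv[...,2]>130)).astype(np.uint8)*255; tm[:200]=0; tm[345:]=0; tm[:,200:]=0;tm[:,:55]=0
tm=cv2.morphologyEx(tm,cv2.MORPH_OPEN,np.ones((17,17)))
quad(tm,.044,'tray')
for n,px in dict(slug=(195,165),bell=(432,190),wrench=(305,325),collar=(365,319)).items(): print(n,onz(c,px,.02)[:2])
a=cv2.resize(f[170:390,40:240],None,fx=3,fy=2.7); a=f[180:380,40:240]; b=f[140:290,230:410]
v=np.zeros((600,800,3),np.uint8); v[:600,:400]=cv2.resize(f[180:380,50:220],(400,600))[:600] ; v[:400,400:]=cv2.resize(f[150:290,230:410],(400,311))[:400] if 0 else 0
v=cv2.resize(f[180:380,50:220],None,fx=3,fy=3,interpolation=2)
s=load('scene0'); w=cv2.resize(s['frame'][215:365,430:520],None,fx=3,fy=3,interpolation=2)
o=np.zeros((600,800,3),np.uint8); o[:,:510]=v; o[:450,520:790]=w; cv2.imwrite('pics/crop1.png',o)
```

```text
bar px [367. 236.] xy [ 0.5712 -0.1075] len 0.059 bar dir rad 2.214
bar px [263. 196.] xy [0.6532 0.0922] len 0.059 bar dir rad 1.876
bar px [310. 192.] xy [6.592e-01 6.000e-04] len 0.059 bar dir rad 2.147
bar px [366. 182.] xy [ 0.6759 -0.1068] len 0.059 bar dir rad 2.131
mat [ 0.4518 -0.3781] [[0.4183, -0.2254], [0.6043, -0.3469], [0.4822, -0.5308], [0.3026, -0.4092]] [np.float64(0.222), np.float64(0.221), np.float64(0.217), np.float64(0.217)]
tray [0.5118 0.3972] [[0.5515, 0.5419], [0.6526, 0.3601], [0.4701, 0.2542], [0.3731, 0.4327]] [np.float64(0.208), np.float64(0.211), np.float64(0.203), np.float64(0.209)]
slug [0.7582 0.269 ]
bell [ 0.6881 -0.2635]
wrench [0.3963 0.0225]
collar [ 0.4074 -0.1076]
```

View pics/crop1.png

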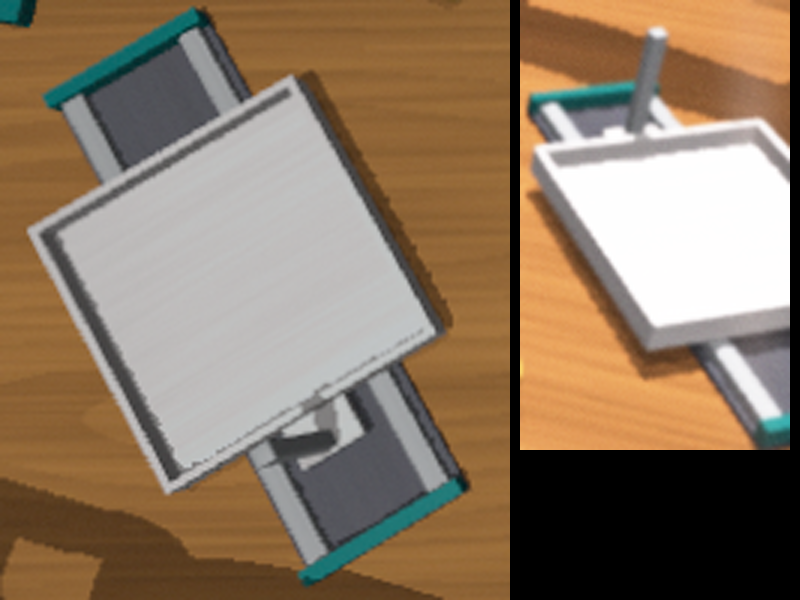

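The crop shows the tray's rim corners at about (59,257), (148,205), (198,289) and (107,343) in full-picture pixels. The post's shaft runs from (160,325) at its base to its top near (142,329), in front of the loading-end wall.

Run:
```python
from h import *
c=load('top0'); s=load('scene0')
C=np.array([onz(c,(50+x/3,180+y/3),.044)[:2] for x,y in [(28,230),(295,75),(443,328),(172,490)]])
print(C.tolist(),[np.linalg.norm(C[j]-C[(j+1)%4]).round(3) for j in range(4)])
u=(C[0]-C[3])+(C[1]-C[2]); u/=np.linalg.norm(u); ctr=C.mean(0); print('ctr',ctr,'home dir',u,'ang',np.arctan2(u[1],u[0]))
h=ctr-.134*u; print('post',h,proj(c,[*h,.134]),proj(c,[*h,.03]),'scene',proj(s,[*h,.134]),'scene meas',(430+(655-520)/3,215+33/3))
print('top end px ray', onz(c,(50+275/3,180+449/3),.134))
for n,px in dict(nearend=[(303,580),(467,485)],farend=[(47,100),(203,12)]).items():
    print(n,[onz(c,(50+x/3,180+y/3),.02)[:2] for x,y in px])
q=robot.state()['eef_rot']; from scipy.spatial.transform import Rotation as R
M=R.from_quat(np.r_[q[1:],q[0]]).as_matrix(); print('tool y',M[:,1],np.arctan2(M[1,1],M[0,1]))
```

```text
[[0.5529, 0.5551], [0.6633, 0.3634], [0.4768, 0.2512], [0.3661, 0.4422]] [np.float64(0.221), np.float64(0.218), np.float64(0.221), np.float64(0.218)]
ctr [0.514775 0.402975] home dir [0.85635733 0.5163837 ] ang 0.5426226598186846
post [0.40002312 0.33377958] [140.2 330.2] [161.  325.7] scene [472.6 225.7] scene meas (475.0, 226.0)
top end px ray [0.4009 0.3309 0.134 ]
nearend [array([0.2986, 0.3566]), array([0.3637, 0.239 ])]
farend [array([0.6527, 0.5608]), array([0.7179, 0.445 ])]
tool y [ 0.23846481  0.97114863 -0.0022093 ] 1.330010975130862
```

>>> play_rows --pt "15 -16 0" --pt "40 -44 0" --pt "70 -76 0" --pt "100 -109 0" --pt "130 -142 0" --pt "160 -175 0" --pt "190 -208 0" --pt "220 -240 0" --pt "240 -262 0" --pt "251 -273 0" --pt "251 -273 0" --pt "251 -273 -20" --pt "251 -273 -50" --pt "251 -273 -80" --pt "251 -273 -110" --pt "251 -273 -130" --pt "251 -273 -135" --pt "251 -273 -135" --yaw '[-0.05, -0.15, -0.25, -0.35, -0.45, -0.55, -0.65, -0.72, -0.787, -0.787, -0.787, -0.787, -0.787, -0.787, -0.787, -0.787, -0.787, -0.787]' --gripper 100 --squeeze 40

```text
t: 1.6
ee_pos: [0.3976, 0.3334, 0.094]
eef_rot: [-0.001, 0.491, 0.871, -0.002]
wrist_force: [-0.2, 0.4, 0.7]
opening: 0.0857
grasp_force: 0.0
```

Run:
```python
from h import *
shot('wrist','w1'); s=robot.state(); print(s['t'],s['ee_pos'],s['wrist_force'])
```

```text
1.65 [0.39919698 0.33432127 0.09592691] [ 0.33246849 -0.58262929 -0.48148317]
```

View pics/w1.png

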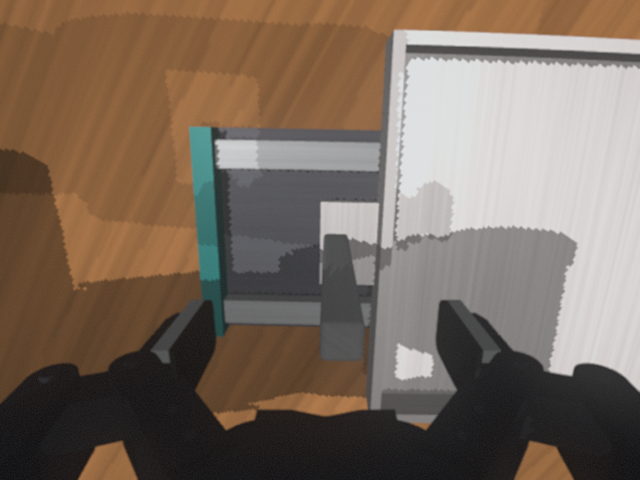

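The wrist view shows the post, its top at (341,342), between the open fingers.

>>> play_rows --pt "0 0 0" --pt "0 0 0" --pt "0 0 0" --pt "0 0 0" --pt "0 0 0" --pt "0 0 0" --pt "0 0 0" --pt "0 0 0" --pt "0 0 0" --pt "0 0 0" --yaw '[0, 0, 0, 0, 0, 0, 0, 0, 0, 0]' --gripper 0 --squeeze 40

```text
t: 2.48
ee_pos: [0.401, 0.3346, 0.0973]
eef_rot: [0.0, 0.492, 0.871, 0.001]
wrist_force: [0.7, 0.9, 4.8]
opening: 0.0136
grasp_force: 40.4
```

Run:
```python
from h import *
c=load('w1'); print(proj(c,[.400,.3335,.134]), onz(c,(341,342),.134))
```

```text
[334.7 366.6] [0.397  0.3421 0.134 ]
```

>>> play_rows --pt "-2 -1 0" --pt "-4.3 -2.6 0" --pt "-7.7 -4.6 0" --pt "-11.1 -6.7 0" --pt "-14.6 -8.8 0" --pt "-18 -10.8 0" --pt "-21.4 -12.9 0" --pt "-24.8 -15 0" --pt "-28.3 -17 0" --pt "-31.7 -19.1 0" --pt "-35.1 -21.2 0" --pt "-38.5 -23.2 0" --pt "-41 -24.8 0" --pt "-42.8 -25.8 0" --pt "-43.7 -26.3 0" --pt "-43.7 -26.3 0" --yaw '[0, 0, 0, 0, 0, 0, 0, 0, 0, 0, 0, 0, 0, 0, 0, 0]'

```text
t: 3.82
ee_pos: [0.3563, 0.3087, 0.0973]
eef_rot: [-0.0, 0.492, 0.871, 0.001]
wrist_force: [-0.5, 3.0, 7.0]
opening: 0.0133
grasp_force: 40.8
```

>>> play_rows --pt "-0.9 -0.5 0" --pt "-1.7 -1 0" --pt "-2.6 -1.6 0" --pt "-3.4 -2.1 0" --pt "-4.3 -2.6 0" --pt "-5.1 -3.1 0" --pt "-6 -3.6 0" --pt "-6.9 -4.1 0" --pt "-7.7 -4.6 0" --pt "-8.6 -5.2 0" --yaw '[0, 0, 0, 0, 0, 0, 0, 0, 0, 0]'

```text
t: 4.65
ee_pos: [0.348, 0.3039, 0.0972]
eef_rot: [-0.0, 0.492, 0.871, 0.002]
wrist_force: [-0.0, 5.2, 6.9]
opening: 0.0138
grasp_force: 40.6
```

>>> play_rows --pt "-0.9 -0.5 0" --pt "-1.7 -1 0" --pt "-2.6 -1.6 0" --pt "-3.4 -2.1 0" --pt "-4.3 -2.6 0" --pt "-5.1 -3.1 0" --pt "-6 -3.6 0" --pt "-6.9 -4.1 0" --yaw '[0, 0, 0, 0, 0, 0, 0, 0]'

```text
t: 5.32
ee_pos: [0.341, 0.2999, 0.0973]
eef_rot: [-0.0, 0.492, 0.871, 0.002]
wrist_force: [0.4, 4.6, 6.0]
opening: 0.0131
grasp_force: 40.6
```

>>> play_rows --pt "-0.9 -0.5 0" --pt "-1.7 -1 0" --pt "-2.6 -1.6 0" --pt "-3.4 -2.1 0" --yaw '[0, 0, 0, 0]'

```text
t: 5.65
ee_pos: [0.3406, 0.2997, 0.0973]
eef_rot: [0.002, 0.492, 0.871, 0.006]
wrist_force: [10.7, 13.9, -6.2]
opening: 0.0133
grasp_force: 40.6
```

>>> play_rows --pt "2.6 1.5 0" --pt "2.6 1.5 0" --pt "2.6 1.5 0" --pt "2.6 1.5 0" --pt "2.6 1.5 0" --pt "2.6 1.5 0" --pt "2.6 1.5 20" --pt "2.6 1.5 50" --pt "2.6 1.5 85" --pt "10 -10 120" --pt "30 -50 150" --pt "55 -90 160" --pt "80 -130 165" --pt "105 -170 165" --pt "130 -210 165" --pt "155 -250 165" --pt "175 -285 165" --pt "190 -310 165" --pt "197 -325 165" --pt "200 -333 165" --yaw '[0, 0, 0, 0, 0, 0, 0, 0, 0, 0, 0.02, 0.04, 0.06, 0.08, 0.1, 0.1, 0.1, 0.1, 0.1, 0.1]' --gripper 50

```text
t: 7.32
ee_pos: [0.5396, -0.0421, 0.2612]
eef_rot: [0.001, 0.45, 0.893, -0.001]
wrist_force: [0.3, 0.5, 0.1]
opening: 0.0426
grasp_force: 0.0
```

>>> play_rows --pt "10 -25 0" --pt "22 -45 -10" --pt "32 -62 -30" --pt "34 -70 -50" --pt "34 -70 -55" --pt "34 -70 -55" --pt "34 -70 -55" --pt "34 -70 -55" --pt "34 -70 -55" --yaw '[0, 0, 0, 0, 0, 0, 0, 0, 0]'

```text
t: 8.07
ee_pos: [0.5722, -0.1061, 0.2081]
eef_rot: [0.001, 0.447, 0.895, 0.0]
wrist_force: [-0.7, -0.5, -0.2]
opening: 0.0432
grasp_force: 0.0
```

```bash
cat >> h.py <<'E'
def weigh(n=10):
    F=[]
    for i in range(n): robot.camera('top'); s=robot.state(); F.append(s['wrist_force'])
    F=np.array(F); print('F',F.mean(0).round(2),'sd',F.std(0).round(2),'t',s['t'],s['ee_pos'].round(4),'open',s['opening'],s['grasp_force'])
E
python3 - <<'E'
from h import *
weigh(6); c=shot('wrist','w2'); print(proj(c,[.5712,-.1075,.161]),proj(c,[*(np.array([.5712,-.1075])+.03*np.array([np.cos(2.214),np.sin(2.214)])),.161]),proj(c,[*(np.array([.5712,-.1075])-.03*np.array([np.cos(2.214),np.sin(2.214)])),.161]))
shot('top','top1')
E
```

```text
F [-0.23 -0.17 -0.09] sd [0.28 0.52 0.47] t 8.3667 [ 0.5716 -0.1066  0.2069] open 0.04267532245312875 0.0
[325.7 270. ] [325.7 215.2] [325.6 320.4]
```

View pics/w2.png

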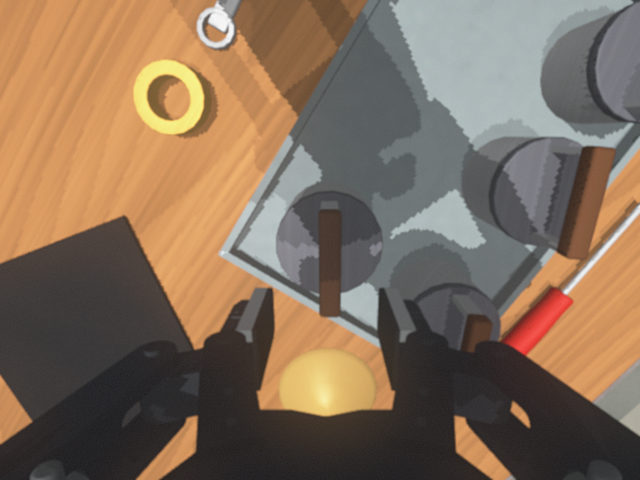

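The wrist view shows canister A's bar from (330,205) to (330,316), parallel to the pads and about 2 mm off their middle, with its neighbours clear of the fingers.

>>> play_rows --pt "0 1 -5" --pt "0 3 -20" --pt "0 3 -38" --pt "0 3 -54" --pt "0 3 -64" --pt "0 3 -68" --pt "0 3 -68" --pt "0 3 -68" --yaw '[0, 0, 0, 0, 0, 0, 0, 0]'

```text
t: 9.13
ee_pos: [0.5717, -0.1038, 0.1386]
eef_rot: [0.0, 0.447, 0.894, 0.0]
wrist_force: [0.7, 0.1, 0.2]
opening: 0.0427
grasp_force: 0.0
```

>>> play_rows --pt "0 0 0" --pt "0 0 0" --pt "0 0 0" --pt "0 0 0" --pt "0 0 0" --pt "0 0 0" --pt "0 0 0" --pt "0 0 2" --pt "0 0 6" --pt "0 0 14" --pt "0 0 26" --pt "0 0 40" --pt "0 0 54" --pt "0 0 66" --pt "0 0 74" --pt "0 0 78" --pt "0 0 80" --pt "0 0 80" --pt "0 0 80" --pt "0 0 80" --yaw '[0, 0, 0, 0, 0, 0, 0, 0, 0, 0, 0, 0, 0, 0, 0, 0, 0, 0, 0, 0]' --gripper 0 --squeeze 50

```text
t: 10.8
ee_pos: [0.5707, -0.1035, 0.2172]
eef_rot: [-0.001, 0.447, 0.894, -0.0]
wrist_force: [0.1, -0.7, -4.4]
opening: 0.0111
grasp_force: 49.5
```

Run:
```python
from h import *
weigh(10); shot('scene','s2')
c=load('top1'); f=c['frame']; 
cv2.imwrite('pics/t1.png',f)
```

```text
F [ 0.03 -0.02 -3.97] sd [0.48 0.52 0.56] t 11.3 [ 0.5714 -0.1037  0.2183] open 0.010798959046383814 49.50559973716736
```

View pics/t1.png

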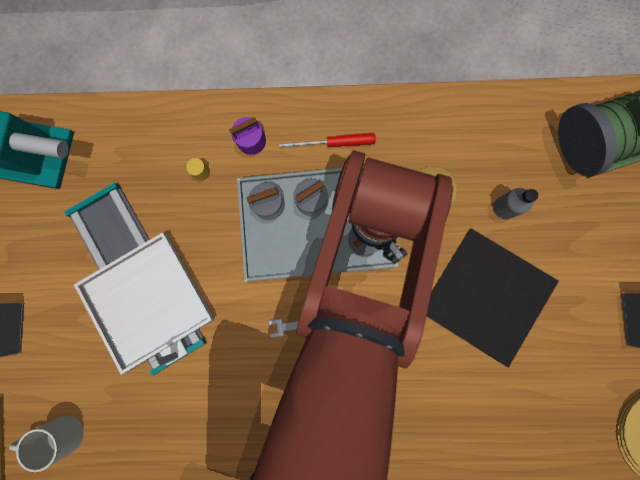

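Canister A weighs about 0.40 kg, so it goes on the mat. The top view shows the tray drawn out, its rim corners at about (76,288), (164,233), (213,317) and (123,372).

>>> play_rows --pt "-4 -12 0" --pt "-11 -36 0" --pt "-20 -66 0" --pt "-30 -98 0" --pt "-40 -131 0" --pt "-50 -163 0" --pt "-60 -196 0" --pt "-70 -229 0" --pt "-80 -261 0" --pt "-89 -291 0" --pt "-97 -317 0" --pt "-102 -335 0" --pt "-105 -343 0" --pt "-105 -343 -5" --pt "-105 -343 -20" --pt "-105 -343 -40" --pt "-105 -343 -60" --pt "-105 -343 -80" --pt "-105 -343 -100" --pt "-105 -343 -115" --yaw '[0, 0, 0, 0, 0, 0, 0, 0, 0, 0, 0, 0, 0, 0, 0, 0, 0, 0, 0, 0]'

```text
t: 13.02
ee_pos: [0.4665, -0.4435, 0.1008]
eef_rot: [-0.002, 0.447, 0.895, 0.001]
wrist_force: [0.3, 0.8, -4.4]
opening: 0.0109
grasp_force: 49.4
```

>>> play_rows --pt "0 0 -6" --pt "0 0 -11" --pt "0 0 -14" --pt "0 0 -16" --pt "0 0 -18" --pt "0 0 -19" --pt "0 0 -19" --pt "0 0 -19" --yaw '[0, 0, 0, 0, 0, 0, 0, 0]'

```text
t: 13.68
ee_pos: [0.4667, -0.4471, 0.0849]
eef_rot: [0.0, 0.448, 0.894, -0.0]
wrist_force: [-0.0, 0.0, -3.4]
opening: 0.0111
grasp_force: 49.4
```

Run:
```python
from h import *
weigh(3)
c=load('top1')
C=np.array([onz(c,p,.044)[:2] for p in [(76,288),(164,233),(213,317),(123,372)]])
print(C.tolist(),C.mean(0),[np.linalg.norm(C[j]-C[(j+1)%4]).round(3) for j in range(4)]); u=(C[0]-C[3])+(C[1]-C[2]); print(np.arctan2(u[1],u[0]))
```

```text
F [ 0.01 -0.13 -3.83] sd [0.2  0.47 0.13] t 13.8333 [ 0.4665 -0.447   0.0847] open 0.011138438031649895 49.53341603279114
[[0.4843, 0.5153], [0.6004, 0.3272], [0.4177, 0.2172], [0.3065, 0.4063]] [0.452225 0.3665  ] [np.float64(0.221), np.float64(0.213), np.float64(0.219), np.float64(0.209)]
0.5459083656600262
```

>>> play_rows --pt "0 0 -1" --pt "0 0 -2" --pt "0 0 -2" --yaw '[0, 0, 0]'

```text
t: 14.08
ee_pos: [0.4669, -0.4473, 0.0848]
eef_rot: [0.0, 0.447, 0.894, -0.0]
wrist_force: [-2.9, 2.8, 5.8]
opening: 0.0108
grasp_force: 50.8
```

>>> play_rows --pt "0 0 0" --pt "0 0 0" --pt "0 0 0" --pt "0 0 0" --pt "0 0 4" --pt "0 0 15" --pt "0 0 35" --pt "0 0 65" --pt "0 0 95" --pt "8 12 120" --pt "25 40 135" --pt "45 73 140" --pt "65 105 140" --pt "85 138 140" --pt "105 171 140" --pt "125 203 140" --pt "145 236 140" --pt "165 269 140" --pt "184 300 140" --pt "198 323 140" --yaw '[0, 0, 0, 0, 0, 0, 0, 0, 0, 0, 0, 0, -0.02, -0.04, -0.06, -0.083, -0.083, -0.083, -0.083, -0.083]' --gripper 50

```text
t: 15.75
ee_pos: [0.666, -0.1207, 0.2237]
eef_rot: [0.001, 0.483, 0.875, 0.001]
wrist_force: [0.3, -0.0, -0.4]
opening: 0.0426
grasp_force: 0.0
```

>>> play_rows --pt "8 13 0" --pt "11 19 0" --pt "12 20 -6" --pt "12 20 -12" --pt "12 20 -16" --pt "12 20 -16" --pt "12 20 -16" --pt "12 20 -16" --yaw '[0, 0, 0, 0, 0, 0, 0, 0]'

```text
t: 16.42
ee_pos: [0.676, -0.1048, 0.2062]
eef_rot: [-0.0, 0.485, 0.875, -0.0]
wrist_force: [-0.4, -0.4, 0.6]
opening: 0.0425
grasp_force: 0.0
```

```bash
cat >> h.py <<'E'
def bar(f,px_guess,z=.161):
    """bar in wrist picture nearest px_guess: world centre & direction"""
    c=shot('wrist',f); hsv=cv2.cvtColor(c['frame'],cv2.COLOR_BGR2HSV)
    m=((hsv[...,0]<15)&(hsv[...,1]>110)&(hsv[...,2]<125)).astype(np.uint8)*255
    m=cv2.morphologyEx(m,cv2.MORPH_OPEN,np.ones((5,5)))
    cs=[k for k in cv2.findContours(m,0,2)[0] if cv2.contourArea(k)>400]
    for k in sorted(cs,key=lambda k:np.linalg.norm(np.array(cv2.minAreaRect(k)[0])-px_guess))[:2]:
        b=cv2.boxPoints(cv2.minAreaRect(k)); W=np.array([onz(c,p,z)[:2] for p in b]); e=[W[1]-W[0],W[2]-W[1]]
        L=max(e,key=np.linalg.norm); print('bar px',np.array(cv2.minAreaRect(k)[0]).round(),'size',[np.linalg.norm(x).round(3) for x in e],'xy',W.mean(0).round(4),'dir',(np.arctan2(L[1],L[0])%np.pi).round(3))
E
python3 - <<'E'
from h import *
weigh(2); bar('w3',(326,265))
E
```

```text
F [0.05 0.54 0.4 ] sd [0.03 0.71 0.03] t 16.5167 [ 0.6764 -0.1045  0.2067] open 0.04279792261786587 0.0
bar px [442. 263.] size [np.float64(0.052), np.float64(0.008)] xy [ 0.7266 -0.0697] dir 1.601
```

View pics/w3.png

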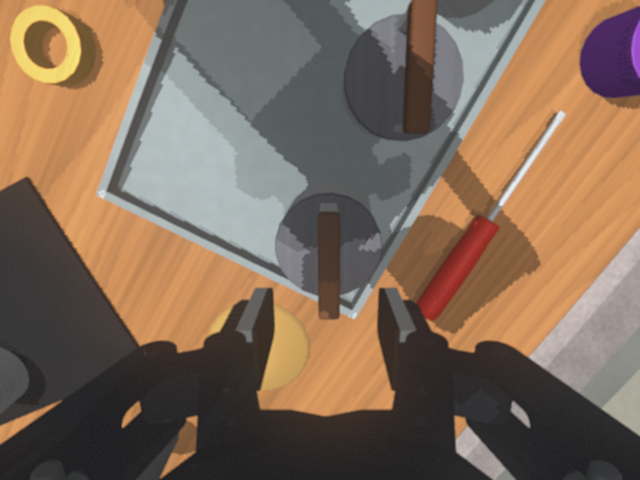

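Canister D's bar runs from (329,210) to (329,317), centred on the pads just as A's was. A stands on the mat at the left edge, about (10,370).

>>> play_rows --pt "0 0 -5" --pt "0 0 -20" --pt "0 0 -38" --pt "0 0 -54" --pt "0 0 -64" --pt "0 0 -68" --pt "0 0 -68" --pt "0 0 -68" --yaw '[0, 0, 0, 0, 0, 0, 0, 0]'

```text
t: 17.23
ee_pos: [0.6766, -0.1037, 0.1383]
eef_rot: [0.0, 0.484, 0.875, -0.0]
wrist_force: [0.7, 0.4, 0.3]
opening: 0.0428
grasp_force: 0.0
```

>>> play_rows --pt "0 0 0" --pt "0 0 0" --pt "0 0 0" --pt "0 0 0" --pt "0 0 0" --pt "0 0 0" --pt "0 0 0" --pt "0 0 2" --pt "0 0 6" --pt "0 0 14" --pt "0 0 26" --pt "0 0 40" --pt "0 0 54" --pt "0 0 66" --pt "0 0 74" --pt "0 0 78" --pt "0 0 80" --pt "0 0 80" --pt "0 0 80" --pt "0 0 80" --yaw '[0, 0, 0, 0, 0, 0, 0, 0, 0, 0, 0, 0, 0, 0, 0, 0, 0, 0, 0, 0]' --gripper 0 --squeeze 50

```text
t: 18.9
ee_pos: [0.6757, -0.1035, 0.2169]
eef_rot: [-0.001, 0.484, 0.875, -0.0]
wrist_force: [-0.6, -0.0, -6.6]
opening: 0.0111
grasp_force: 49.5
```

Run:
```python
from h import *
weigh(10)
```

```text
F [-0.2  -0.02 -6.6 ] sd [0.43 0.37 0.34] t 19.4 [ 0.6765 -0.1037  0.2183] open 0.01113303212931888 49.49071705341339
```

D weighs about 0.67 kg, so it goes in the tray. It has to be raised well above the other canisters first.

>>> play_rows --pt "0 0 8" --pt "0 0 24" --pt "0 0 42" --pt "0 0 56" --pt "0 0 60" --pt "-5 12 60" --pt "-14 38 60" --pt "-24 70 60" --pt "-34 102 60" --pt "-45 134 60" --pt "-56 166 60" --pt "-67 198 60" --pt "-78 230 60" --pt "-89 262 60" --pt "-100 294 60" --pt "-111 326 60" --pt "-122 358 60" --pt "-133 390 60" --pt "-142 420 60" --pt "-150 443 60" --yaw '[0, 0, 0, 0, 0, 0, 0, 0, 0, 0, 0, 0, 0, 0, 0, 0, 0, 0, 0, 0]'

```text
t: 21.07
ee_pos: [0.524, 0.3421, 0.2773]
eef_rot: [-0.001, 0.483, 0.875, -0.0]
wrist_force: [1.0, -0.7, -6.0]
opening: 0.0114
grasp_force: 49.5
```

>>> play_rows --pt "-4 11 0" --pt "-4 12 0" --pt "-4 12 -5" --pt "-4 12 -20" --pt "-4 12 -45" --pt "-4 12 -75" --pt "-4 12 -105" --pt "-4 12 -130" --pt "-4 12 -150" --pt "-4 12 -162" --pt "-4 12 -168" --pt "-4 12 -172" --pt "-4 12 -175" --pt "-4 12 -176" --pt "-4 12 -177" --pt "-4 12 -178" --pt "-4 12 -178" --yaw '[0, 0, 0, 0, 0, 0, 0, 0, 0, 0, 0, 0, 0, 0, 0, 0, 0]'

```text
t: 22.48
ee_pos: [0.5245, 0.352, 0.1038]
eef_rot: [0.002, 0.484, 0.875, 0.002]
wrist_force: [-1.2, -2.9, 5.8]
opening: 0.0108
grasp_force: 51.1
```

>>> play_rows --pt "0 0 1" --pt "0 0 1" --pt "0 0 1" --pt "0 0 1" --pt "0 0 5" --pt "0 0 15" --pt "0 0 35" --pt "0 0 65" --pt "0 0 95" --pt "3 -8 120" --pt "12 -31 140" --pt "25 -63 145" --pt "38 -96 145" --pt "51 -129 145" --pt "64 -162 145" --pt "77 -195 145" --pt "90 -228 145" --pt "103 -261 145" --pt "116 -293 145" --pt "126 -320 145" --yaw '[0, 0, 0, 0, 0, 0, 0, 0, 0, 0, 0, 0, 0, 0.016, 0.016, 0.016, 0.016, 0.016, 0.016, 0.016]' --gripper 50

```text
t: 24.15
ee_pos: [0.6494, 0.0288, 0.2464]
eef_rot: [0.001, 0.478, 0.879, 0.0]
wrist_force: [0.7, 0.5, -0.1]
opening: 0.0431
grasp_force: 0.0
```

>>> play_rows --pt "7 -17 0" --pt "10 -25 0" --pt "11 -27 -10" --pt "11 -27 -25" --pt "11 -27 -36" --pt "11 -27 -38" --pt "11 -27 -38" --pt "11 -27 -38" --yaw '[0, 0, 0, 0, 0, 0, 0, 0]'

```text
t: 24.82
ee_pos: [0.6592, 0.0053, 0.2072]
eef_rot: [-0.0, 0.477, 0.879, -0.0]
wrist_force: [0.5, -1.0, 0.1]
opening: 0.0427
grasp_force: 0.0
```

Run:
```python
from h import *
s=robot.state(); print(s['ee_pos']); c=shot('wrist','w4'); t=shot('top','top4')
o=np.zeros((600,800,3),np.uint8); o[:300,:400]=cv2.resize(c['frame'],(400,300)); o[:300,400:]=cv2.resize(t['frame'],(400,300)); o[300:,:]=cv2.resize(t['frame'][150:390,40:360],(800,600))[:300] if 0 else cv2.resize(t['frame'][220:380,40:360],(800,300)); cv2.imwrite('pics/m4.png',o)
```

```text
[0.65918038 0.00531785 0.20715351]
```

View pics/m4.png

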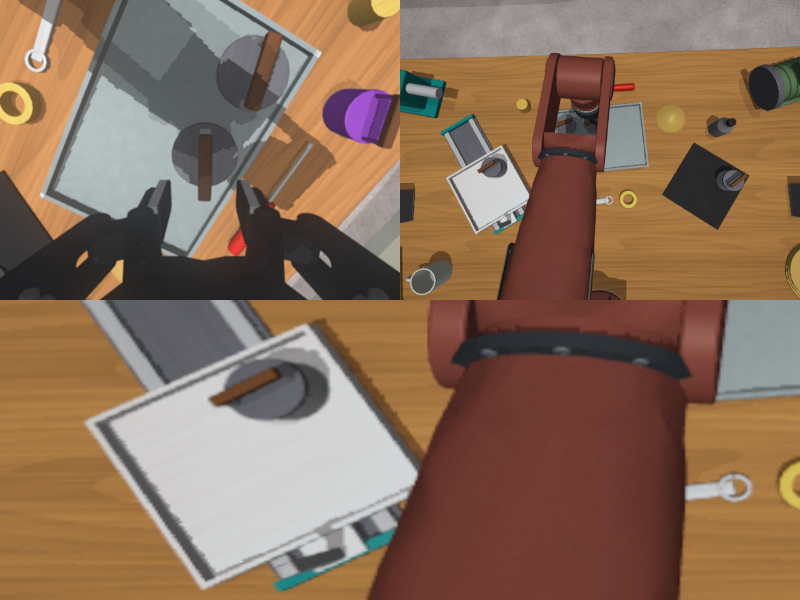

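Canister C's bar is centred on the pads, at about (328,264) in the full wrist picture. D stands upright in the tray and A upright on the mat.

>>> play_rows --pt "0 0 -5" --pt "0 0 -20" --pt "0 0 -38" --pt "0 0 -54" --pt "0 0 -64" --pt "0 0 -69" --pt "0 0 -69" --pt "0 0 -69" --yaw '[0, 0, 0, 0, 0, 0, 0, 0]'

```text
t: 25.58
ee_pos: [0.6598, 0.0042, 0.1388]
eef_rot: [0.0, 0.477, 0.879, 0.0]
wrist_force: [0.2, -0.5, 1.4]
opening: 0.0427
grasp_force: 0.0
```

>>> play_rows --pt "0 0 0" --pt "0 0 0" --pt "0 0 0" --pt "0 0 0" --pt "0 0 0" --pt "0 0 0" --pt "0 0 0" --pt "0 0 2" --pt "0 0 6" --pt "0 0 14" --pt "0 0 26" --pt "0 0 40" --pt "0 0 54" --pt "0 0 66" --pt "0 0 74" --pt "0 0 78" --pt "0 0 80" --pt "0 0 80" --pt "0 0 80" --pt "0 0 80" --yaw '[0, 0, 0, 0, 0, 0, 0, 0, 0, 0, 0, 0, 0, 0, 0, 0, 0, 0, 0, 0]' --gripper 0 --squeeze 50

```text
t: 27.25
ee_pos: [0.6587, 0.0043, 0.217]
eef_rot: [-0.001, 0.477, 0.879, -0.0]
wrist_force: [0.6, -0.5, -4.0]
opening: 0.011
grasp_force: 49.3
```

Run:
```python
from h import *
weigh(10)
```

```text
F [ 0.12 -0.47 -3.79] sd [0.39 0.34 0.3 ] t 27.75 [0.6594 0.0043 0.2183] open 0.010884439125949889 49.2747437953949
```

C weighs about 0.39 kg and goes on the mat.

>>> play_rows --pt "-6 -9 0" --pt "-20 -28 0" --pt "-38 -54 0" --pt "-57 -80 0" --pt "-76 -107 0" --pt "-95 -134 0" --pt "-114 -161 0" --pt "-133 -188 0" --pt "-152 -214 0" --pt "-171 -241 0" --pt "-190 -268 0" --pt "-206 -290 0" --pt "-217 -306 0" --pt "-222 -313 0" --pt "-222 -313 -8" --pt "-222 -313 -28" --pt "-222 -313 -53" --pt "-222 -313 -78" --pt "-222 -313 -100" --pt "-222 -313 -115" --yaw '[0, 0, 0, 0, 0, 0, 0, 0, 0, 0, 0, 0, 0, 0, 0, 0, 0, 0, 0, 0]'

```text
t: 29.42
ee_pos: [0.4367, -0.306, 0.1002]
eef_rot: [-0.002, 0.477, 0.879, 0.001]
wrist_force: [1.6, -0.6, -4.3]
opening: 0.011
grasp_force: 49.2
```

>>> play_rows --pt "0 0 -6" --pt "0 0 -11" --pt "0 0 -14" --pt "0 0 -16" --pt "0 0 -18" --pt "0 0 -19" --pt "0 0 -20" --pt "0 0 -21" --pt "0 0 -21" --yaw '[0, 0, 0, 0, 0, 0, 0, 0, 0]'

```text
t: 30.17
ee_pos: [0.4384, -0.3093, 0.0847]
eef_rot: [0.001, 0.477, 0.879, 0.0]
wrist_force: [-1.8, 2.8, 6.2]
opening: 0.0107
grasp_force: 50.6
```

>>> play_rows --pt "0 0 1" --pt "0 0 1" --pt "0 0 1" --pt "0 0 1" --pt "0 0 5" --pt "0 0 15" --pt "0 0 35" --pt "0 0 65" --pt "0 0 95" --pt "4 8 125" --pt "16 30 150" --pt "32 60 160" --pt "49 91 160" --pt "66 123 160" --pt "83 155 160" --pt "100 187 160" --pt "117 219 160" --pt "134 251 160" --pt "151 283 160" --pt "168 315 160" --yaw '[0, 0, 0, 0, 0, 0, 0, 0, 0, 0, -0.03, -0.06, -0.1, -0.14, -0.18, -0.22, -0.26, -0.271, -0.271, -0.271]' --gripper 50

```text
t: 31.83
ee_pos: [0.6062, 0.008, 0.2434]
eef_rot: [0.001, 0.591, 0.806, 0.0]
wrist_force: [0.3, 0.4, -0.1]
opening: 0.0427
grasp_force: 0.0
```

>>> play_rows --pt "17 32 0" --pt "31 58 0" --pt "42 77 0" --pt "47 87 0" --pt "48 89 -8" --pt "48 89 -20" --pt "48 89 -31" --pt "48 89 -35" --pt "48 89 -35" --pt "48 89 -35" --pt "48 89 -35" --yaw '[0, 0, 0, 0, 0, 0, 0, 0, 0, 0, 0]'

```text
t: 32.75
ee_pos: [0.6535, 0.0945, 0.2076]
eef_rot: [0.0, 0.592, 0.806, 0.0]
wrist_force: [0.3, 0.0, 0.2]
opening: 0.0429
grasp_force: 0.0
```

Run:
```python
from h import *
s=robot.state(); print(s['ee_pos']); c=shot('wrist','w5'); t=shot('top','top5')
o=np.zeros((300,800,3),np.uint8); o[:300,:400]=cv2.resize(c['frame'],(400,300)); o[:300,400:]=cv2.resize(t['frame'],(400,300)); cv2.imwrite('pics/m5.png',o)
```

```text
[0.6535014  0.09446537 0.20759537]
```

View pics/m5.png

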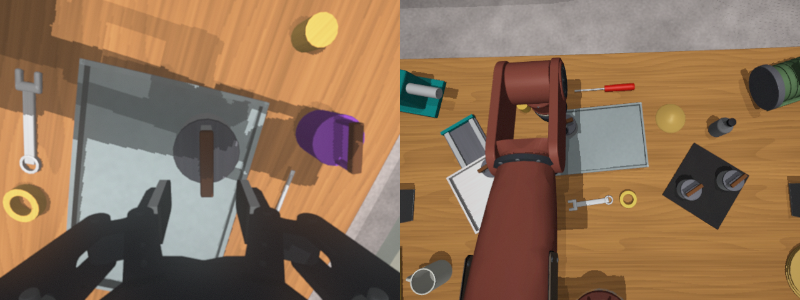

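Canister B's bar sits at about (207,162) in the half-size wrist view, which is centred on the pads. Two canisters stand upright on the mat.

>>> play_rows --pt "0 0 -5" --pt "0 0 -20" --pt "0 0 -38" --pt "0 0 -54" --pt "0 0 -64" --pt "0 0 -69" --pt "0 0 -69" --pt "0 0 -69" --yaw '[0, 0, 0, 0, 0, 0, 0, 0]'

```text
t: 33.52
ee_pos: [0.6538, 0.0953, 0.1387]
eef_rot: [0.0, 0.591, 0.806, 0.0]
wrist_force: [0.4, 0.7, 0.2]
opening: 0.0425
grasp_force: 0.0
```

>>> play_rows --pt "0 0 0" --pt "0 0 0" --pt "0 0 0" --pt "0 0 0" --pt "0 0 0" --pt "0 0 0" --pt "0 0 0" --pt "0 0 2" --pt "0 0 6" --pt "0 0 14" --pt "0 0 26" --pt "0 0 40" --pt "0 0 54" --pt "0 0 66" --pt "0 0 74" --pt "0 0 78" --pt "0 0 80" --pt "0 0 80" --pt "0 0 80" --pt "0 0 80" --yaw '[0, 0, 0, 0, 0, 0, 0, 0, 0, 0, 0, 0, 0, 0, 0, 0, 0, 0, 0, 0]' --gripper 0 --squeeze 50

```text
t: 35.18
ee_pos: [0.6526, 0.0952, 0.217]
eef_rot: [-0.001, 0.591, 0.806, -0.001]
wrist_force: [0.9, 0.8, -6.2]
opening: 0.011
grasp_force: 49.9
```

Run:
```python
from h import *
weigh(10)
```

```text
F [ 0.05  0.17 -6.85] sd [0.39 0.47 0.6 ] t 35.6833 [0.6534 0.0953 0.2183] open 0.01058425777258294 49.942134618759155
```

B weighs about 0.70 kg and goes in the tray.

>>> play_rows --pt "0 0 8" --pt "0 0 22" --pt "0 0 36" --pt "-4 8 40" --pt "-14 26 40" --pt "-28 52 40" --pt "-44 82 40" --pt "-60 112 40" --pt "-76 142 40" --pt "-92 172 40" --pt "-108 202 40" --pt "-124 232 40" --pt "-140 262 40" --pt "-156 292 40" --pt "-170 318 40" --pt "-179 335 40" --pt "-183 342 40" --pt "-183 342 40" --pt "-183 342 38" --pt "-183 342 30" --yaw '[0, 0, 0, 0, 0.02, 0.05, 0.08, 0.11, 0.14, 0.17, 0.2, 0.23, 0.25, 0.25, 0.25, 0.25, 0.25, 0.25, 0.25, 0.25]'

```text
t: 37.35
ee_pos: [0.4721, 0.437, 0.2504]
eef_rot: [0.001, 0.487, 0.874, 0.002]
wrist_force: [0.6, -0.2, -6.4]
opening: 0.011
grasp_force: 50.0
```

>>> play_rows --pt "0 0 -20" --pt "0 0 -45" --pt "0 0 -70" --pt "0 0 -95" --pt "0 0 -115" --pt "0 0 -130" --pt "0 0 -138" --pt "0 0 -142" --pt "0 0 -145" --pt "0 0 -146" --pt "0 0 -147" --pt "0 0 -148" --pt "0 0 -148" --yaw '[0, 0, 0, 0, 0, 0, 0, 0, 0, 0, 0, 0, 0]'

```text
t: 38.43
ee_pos: [0.4727, 0.438, 0.1037]
eef_rot: [0.002, 0.486, 0.874, 0.002]
wrist_force: [-0.6, -4.2, 5.3]
opening: 0.0108
grasp_force: 51.5
```

>>> play_rows --pt "0 0 1" --pt "0 0 1" --pt "0 0 1" --pt "0 0 1" --pt "0 0 5" --pt "0 0 15" --pt "0 0 35" --pt "0 0 65" --pt "0 0 95" --pt "-5 -5 125" --pt "-20 -21 145" --pt "-42 -44 150" --pt "-65 -69 150" --pt "-88 -94 150" --pt "-108 -115 150" --pt "-122 -130 150" --pt "-129 -137 150" --pt "-130 -138 150" --pt "-130 -138 150" --pt "-130 -138 150" --yaw '[0, 0, 0, 0, 0, 0, 0, 0, 0, 0, 0, -0.012, -0.012, -0.012, -0.012, -0.012, -0.012, -0.012, -0.012, -0.012]' --gripper 50

```text
t: 40.1
ee_pos: [0.3414, 0.3001, 0.251]
eef_rot: [0.0, 0.492, 0.871, 0.001]
wrist_force: [-1.0, -0.1, -0.1]
opening: 0.0426
grasp_force: 0.0
```

Run:
```python
from h import *
s=robot.state(); print(s['ee_pos']); c=shot('wrist','w6'); t=shot('top','top6'); q=shot('scene','s6')
o=np.zeros((600,800,3),np.uint8)
for i,k in enumerate((c,t,q)): o[300*(i//2):300*(i//2)+300,400*(i%2):400*(i%2)+400]=cv2.resize(k['frame'],(400,300))
cv2.imwrite('pics/m6.png',o)
```

```text
[0.34143386 0.30011329 0.25102744]
```

View pics/m6.png

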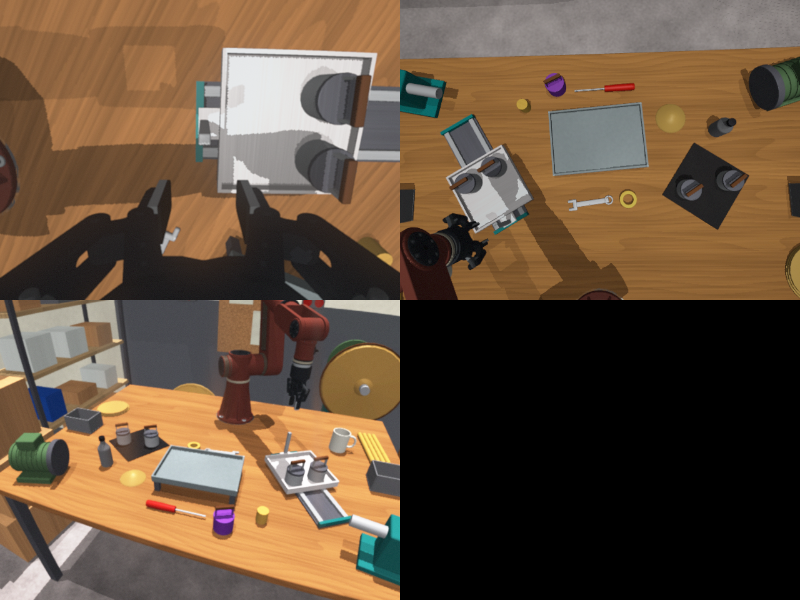

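The stand is empty, with two canisters upright in the tray and two on the mat. The post, at about (207,128) in the half-size wrist view, lines up with the fingers.

>>> play_rows --pt "0 0 -8" --pt "0 0 -28" --pt "0 0 -55" --pt "0 0 -85" --pt "0 0 -115" --pt "0 0 -138" --pt "0 0 -150" --pt "0 0 -155" --pt "0 0 -155" --yaw '[0, 0, 0, 0, 0, 0, 0, 0, 0]'

```text
t: 41.0
ee_pos: [0.3392, 0.2986, 0.0933]
eef_rot: [-0.001, 0.492, 0.871, -0.002]
wrist_force: [-0.5, -0.5, 0.8]
opening: 0.043
grasp_force: 0.0
```

>>> play_rows --pt "0 0 0" --pt "0 0 0" --pt "0 0 0" --pt "0 0 0" --pt "0 0 0" --pt "0 0 0" --pt "0 0 0" --pt "0 0 0" --yaw '[0, 0, 0, 0, 0, 0, 0, 0]' --gripper 0 --squeeze 40

```text
t: 41.67
ee_pos: [0.3419, 0.3002, 0.0968]
eef_rot: [0.001, 0.492, 0.871, 0.002]
wrist_force: [2.1, 1.4, 6.3]
opening: 0.0134
grasp_force: 40.6
```

>>> play_rows --pt "0.9 0.5 0" --pt "2.6 1.5 0" --pt "5.1 3.1 0" --pt "7.7 4.6 0" --pt "10.3 6.2 0" --pt "12.9 7.7 0" --pt "15.4 9.3 0" --pt "18 10.8 0" --pt "20.6 12.3 0" --pt "23.2 13.9 0" --pt "25.7 15.4 0" --pt "28.3 17 0" --pt "30.9 18.5 0" --pt "33.5 20 0" --pt "36 21.6 0" --pt "38.6 23.1 0" --pt "41.2 24.7 0" --pt "43.8 26.2 0" --pt "45.5 27.2 0" --pt "46.3 27.8 0" --yaw '[0, 0, 0, 0, 0, 0, 0, 0, 0, 0, 0, 0, 0, 0, 0, 0, 0, 0, 0, 0]'

```text
t: 43.33
ee_pos: [0.3876, 0.3267, 0.0968]
eef_rot: [0.001, 0.491, 0.871, -0.0]
wrist_force: [-0.9, -4.7, 10.2]
opening: 0.0135
grasp_force: 41.0
```

>>> play_rows --pt "0.9 0.5 0" --pt "2.6 1.5 0" --pt "5.1 3.1 0" --pt "7.7 4.6 0" --pt "10.3 6.2 0" --pt "12.9 7.7 0" --pt "15.4 9.3 0" --pt "18 10.8 0" --pt "20.6 12.3 0" --pt "23.2 13.9 0" --pt "25.7 15.4 0" --pt "28.3 17 0" --pt "30.9 18.5 0" --pt "33.5 20 0" --pt "36 21.6 0" --pt "38.6 23.1 0" --pt "41.2 24.7 0" --pt "43.8 26.2 0" --pt "45.5 27.2 0" --pt "46.3 27.8 0" --yaw '[0, 0, 0, 0, 0, 0, 0, 0, 0, 0, 0, 0, 0, 0, 0, 0, 0, 0, 0, 0]'

```text
t: 45.0
ee_pos: [0.4343, 0.3537, 0.0968]
eef_rot: [0.001, 0.491, 0.871, -0.001]
wrist_force: [1.6, -5.7, 9.7]
opening: 0.0134
grasp_force: 41.0
```

>>> play_rows --pt "0.9 0.5 0" --pt "1.7 1 0" --pt "2.6 1.5 0" --pt "3.4 2.1 0" --pt "4.3 2.6 0" --pt "5.1 3.1 0" --pt "6 3.6 0" --pt "6.9 4.1 0" --pt "7.7 4.6 0" --pt "8.6 5.1 0" --pt "9.4 5.7 0" --pt "10.3 6.2 0" --pt "11.1 6.7 0" --yaw '[0, 0, 0, 0, 0, 0, 0, 0, 0, 0, 0, 0, 0]'

```text
t: 46.08
ee_pos: [0.4452, 0.36, 0.0969]
eef_rot: [0.001, 0.491, 0.871, -0.001]
wrist_force: [1.2, -7.6, 8.6]
opening: 0.0133
grasp_force: 41.0
```

>>> play_rows --pt "0.5 0.2 0" --pt "1 0.5 0" --pt "1.5 0.8 0" --pt "2 1.1 0" --pt "2.5 1.4 0" --pt "3 1.7 0" --pt "3.5 2 0" --pt "4 2.3 0" --pt "4.5 2.6 0" --pt "5 2.9 0" --pt "5.5 3.2 0" --pt "6 3.4 0" --pt "6.5 3.7 0" --pt "7 4 0" --yaw '[0, 0, 0, 0, 0, 0, 0, 0, 0, 0, 0, 0, 0, 0]'

```text
t: 47.25
ee_pos: [0.4522, 0.364, 0.0969]
eef_rot: [0.001, 0.491, 0.871, -0.001]
wrist_force: [0.4, -5.3, 8.5]
opening: 0.0136
grasp_force: 40.9
```

>>> play_rows --pt "0.4 0.2 0" --pt "0.8 0.5 0" --pt "1.3 0.7 0" --pt "1.7 1 0" --yaw '[0, 0, 0, 0]'

```text
t: 47.58
ee_pos: [0.4531, 0.3646, 0.0968]
eef_rot: [0.001, 0.491, 0.871, -0.002]
wrist_force: [-2.2, -8.2, 12.8]
opening: 0.0133
grasp_force: 41.4
```

>>> play_rows --pt "0.4 0.2 0" --pt "0.9 0.5 0" --pt "1.3 0.7 0" --pt "1.7 1 0" --pt "1.7 1 0" --yaw '[0, 0, 0, 0, 0]'

```text
t: 48.0
ee_pos: [0.453, 0.3645, 0.0968]
eef_rot: [-0.0, 0.491, 0.871, -0.004]
wrist_force: [-7.2, -11.2, 15.6]
opening: 0.0136
grasp_force: 42.3
```

>>> play_rows --pt "-0.5 -0.3 0" --pt "-1 -0.6 0" --pt "-1.3 -0.8 0" --pt "-1.3 -0.8 0" --yaw '[0, 0, 0, 0]'

```text
t: 48.33
ee_pos: [0.4531, 0.3645, 0.0968]
eef_rot: [0.001, 0.491, 0.871, -0.002]
wrist_force: [-2.9, -8.5, 10.9]
opening: 0.0135
grasp_force: 41.3
```

>>> play_rows --pt "0 0 0" --pt "0 0 0" --pt "0 0 0" --pt "0 0 0" --pt "0 0 0" --pt "0 0 0" --pt "0 0 5" --pt "0 0 20" --pt "0 0 45" --pt "0 0 75" --pt "0 0 105" --pt "0 0 135" --pt "-15 -10 160" --pt "-40 -20 175" --pt "-70 -20 180" --pt "-95 -20 180" --pt "-105 -20 180" --pt "-105 -20 180" --yaw '[0, 0, 0, 0, 0, 0, 0, 0, 0, 0, 0, 0, 0, 0, 0, 0, 0, 0]' --gripper 50

```text
t: 49.83
ee_pos: [0.3465, 0.3469, 0.2757]
eef_rot: [-0.0, 0.491, 0.871, 0.0]
wrist_force: [0.7, -0.1, 0.9]
opening: 0.043
grasp_force: 0.0
```

Run:
```python
from h import *
t=shot('top','top7'); q=shot('scene','s7'); a,b=t['frame'],load('top0')['frame']
o=np.zeros((600,800,3),np.uint8); o[:300,:400]=cv2.resize(a,(400,300)); o[:300,400:]=cv2.resize(q['frame'],(400,300)); o[300:,:400]=cv2.resize(a[160:360,40:240],(400,300)); o[300:,400:]=cv2.resize(a[200:380,400:580],(400,300)); cv2.imwrite('pics/m7.png',o)
```

```text
(no output)
```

View pics/m7.png

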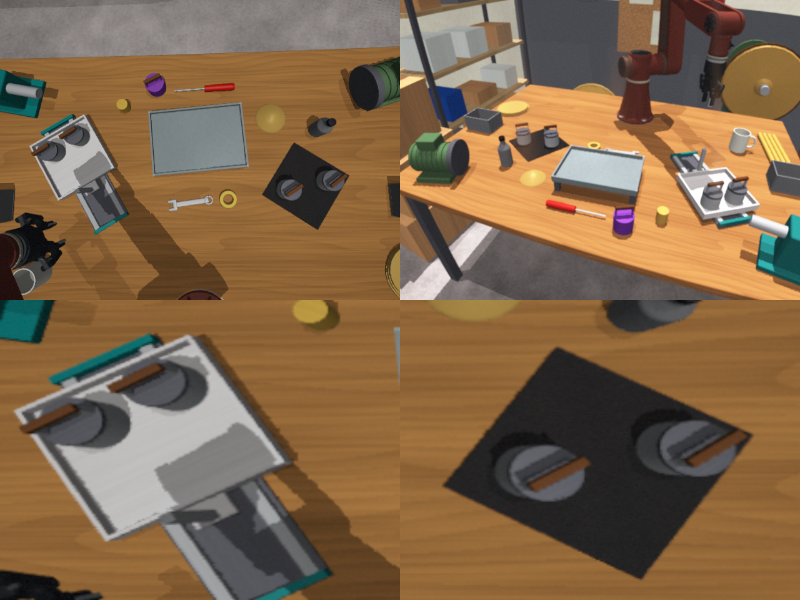

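The tray is home with two upright canisters, the mat holds the other two, and the stand is empty. The other things on the bench look undisturbed, so I'm handing the job in.

```bash
python3 -c "
from bench import robot
print(robot.sign_off())"
```

```text
the job is handed in; nothing more can be done
None
```

The job is handed in: four canisters were on the stand, the two heavy ones (about 0.67 and 0.70 kg) are upright in the tray, the two light ones (about 0.40 and 0.39 kg) are upright on the mat, and the tray was eased fully home against its far stop; no verdict was shown.

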